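# Re-seat the weighing plate of a bench scale and zero it

## Task

The weighing plate of the bench scale was put back crooked after cleaning and is lying on top of its two locating pins. Without picking it up, gently nudge the plate sideways with your fingertips until both holes drop over the pins and it lies flat and fully down on the scale, then press the wide zero key right down and let go. Leave the two small round keys and the things standing around the scale alone.

Things in the scene. Friction and masses are not known exactly. Their poses are not given: they have to be found in the camera images.
- scale: Low white and grey bench scale, fixed: housing x -139 to +85 mm, y -103 to +103 mm, flat grey deck 44 mm above the counter. Origin on the counter below where the seated plate's centre belongs; z up; -x is the front with the control strip, facing the robot but turned by up to 15 degrees; +y is left seen from the robot. Pressing on plate or scale with over 40 N overloads it.
- carrier (a point): Centre of the top of the black carrier, 60 mm above the scale's origin. The carrier, 120 mm (x) by 170 mm (y) by 8 mm, stands on a neck with a free gap of 8 mm to the deck. A plate that is home lies level on it, centred on this point and parallel to the housing: it overhangs the carrier by 15 mm all round and ends 3 mm inside the housing's left and right sides, 10 mm inside its back.
- pin_left (a point): Tip of the left (+y) locating pin, at (-35, 65, 66) mm in the scale's frame. Both pins are steel, stand 6 mm high on the carrier, 8 mm in diameter, tapered to 5 mm at the tip. They are under the plate at the start; once it is home their tips are flush with its top.
- pin_right (a point): Tip of the right pin (-y), at (-35, -65, 66) mm in the scale's frame.
- plate: Loose flat plate of bare aluminium, 150 mm (x) by 200 mm (y) by 6 mm, about 0.5 kg. Origin at the centre of its underside, z up, holes towards its front (-x). At the start it lies on the pin tips and the carrier's back edge, sloping down to the back by about 4 degrees, shifted to the back (scale +x) by 17 to 28 mm, sideways by up to 30 mm either way, turned by up to 8 degrees.
- plate_hole0 (a point): Centre of the left (+y) hole at the plate's top face, (-35, 65, 6) mm in the plate's frame; belongs over pin_left. Round through hole 12 mm in diameter, 40 mm from the front edge. The plate slides under a push of 3 to 10 N on its edge and stays where it is left; its front drops 6 mm when both holes are over the pins.
- plate_hole1 (a point): Centre of the right (-y) hole at the plate's top face, (-35, -65, 6) mm in the plate's frame; belongs over pin_right. Also round, 12 mm in diameter.
- key_zero (a joint): The zero key: wide white bar key 20 mm (x) by 44 mm (y) in the middle of the control strip. Value = how far it is pressed, 0 to 0.004 m; straight down, springs back; starts to move at about 1.5 N, fully down at 5 N.
- zero_top (a point): Centre of the zero key's top face, at (-107, -30, 51) mm in the scale's frame when not pressed.
- key_power (a joint): Small round white key 12 mm in diameter at (-96, -80) mm in the scale's frame, same height, travel and spring as the zero key. Not to be pressed.
- key_print (a joint): Small round white key 12 mm in diameter at (-118, -80) mm in the scale's frame, as the other. Not to be pressed.
- weight: Bystander: steel check weight with a knob, 48 mm in diameter, 68 mm high; origin at the centre of its foot. Bystanders stand at least 80 mm outside the housing's left and right sides.
- jar: Bystander: clear specimen jar with a yellow lid, 56 mm in diameter, 70 mm high; origin at the centre of its foot.
- tape: Bystander: roll of white tape lying flat, 68 mm in diameter, 25 mm high; origin at the centre of its underside.
- dish: Bystander: steel bowl, 130 mm in diameter, 45 mm high; origin at the centre of its foot.
Not all that is in view belongs to the job. Several things have the shape of the plate; the one meant has the colours described above.

How it is judged:
By the outcome, as a careful person would: the job done as asked, in the order asked, and still so for the second after the job is handed in, with the robot touching nothing.
It also fails if it takes over 64 s, if anything falls off the work surface, if the arm or the gripper's body presses on something with over 40 N, if the wrist force passes 120 N, or if a joint passes its speed limit or range.

## Robot

A 6-joint arm with a two-finger parallel gripper is mounted at the origin on the work surface. World frame = base frame: x ahead of the robot, y to its left, z up, the work surface at z = 0. Lengths are in m, angles in rad, forces in N, time in s.
With the tool pointing down it reaches from about 0.25 to 0.775 m from the base axis. Payload 4 kg.
Tool frame: the origin (TCP) lies midway between the tips of the shut fingers; the grasp point (between the pads) lies 19 mm behind it; z points along the fingers, y is the direction in which the jaws open and shut (so a half turn about z gives the same grasp; the last joint's range is limited). The gripper opens to 94 mm and grips with 3 to 60 N. Pads are 16 mm wide; open, the fingers measure 119 mm over their backs; the gripper's body (75 mm by 177 mm) begins 78 mm behind the grasp point.
Start: joints at [1.183, 0.087, 1.371, -0, 1.684, -0.103], TCP at [0.155, 0.528, 0.206] pointing down, gripper open.
Joint ranges: [-3.1, 3.1], [-0.76, 2.03], [0.27, 2.55], [-1.08, 4.22], [0.17, 2.65], [-2.57, 2.57]. Speed limits (rad/s): [2.79, 2.79, 3.14, 3.14, 3.14, 3.14].

## Interface

Orientations are given as [roll, pitch, yaw] about the fixed x, y, z axes, in that order (R = Rz(yaw) Ry(pitch) Rx(roll)).
In Python, from bench import robot gives the robot as it stands.
- The arm moves only by the tool servo_tool, never from a script. Its argument "rows" is a list of rows, each a list of 2 entries, a list of its own where there are three numbers: the shift along the tool's x, y, z normalised to -1 to 1, where 1 is 0.08 m, then the turn about the tool's z normalised to -1 to 1, where 1 is pi/2 rad. A call has 1 to 12 rows; each row is the pose to reach, as a shift and turn from the pose commanded when the call began, along the tool's axes at that moment; what a row does not reach only later rows make up. A row lasts 1/12 s, in which the tool goes at most 41.7 mm and 7.16 degrees, less where a joint would pass 70% of its speed; a pose out of reach is approached as far as the arm can. A call with a number of a shift or a turn outside -1 to 1 is refused whole. A call with a gripper value outside its range is refused whole. "grip" is the closure, from -1 (fully open) to 1 (shut), set as the call begins (left out, the last holds). The fingers move at their own pace and stop on an object; the grip force is fixed at half the most. Time passes only in rows, so rows that repeat a pose let the fingers close. It gives the time, the measured TCP pose, the force and the opening at its end, in the units of the state.
- robot.get_obs(): the state, without advancing time (a new reading comes with each control period).
- robot.snapshot(name): name is "side" or "top" or "wrist"; returns a dict with "pixels" (400x640x3 uint8, red, green, blue), "camera_matrix" (3x3 intrinsics, pixels), "D" ([k1, k2, p1, p2, k3] as OpenCV has them; the pictures are not rectified), "world_from_camera" (4x4, takes a point from camera to world coordinates). Camera axes: x right, y down, z forward; pixel columns grow to the right and rows downward; lengths in m; the calibration is good to about 2 mm. A picture is of the moment at which its call begins. There is no depth.
- robot.close_job(): hands the job in, once; it reports no verdict.
The state is a dict: "time": time; "joint_positions": joint angles; "qvel": joint speeds; "joint_torque": joint torques, N m; "tool_pos": TCP position; "ee_rot": TCP orientation; "wrist_force": force on the tool from outside, world axes, zero at the start; "wrist_torque": the same for the moment, N m; "width": finger opening in m.
Only numpy, scipy, OpenCV 4.12 (cv2) and the standard library are available. Lean on these libraries where they do the work, as an engineer would, in place of code of your own. Each camera call takes 0.05 s, during which the arm holds its last target.

## Working session

There is one attempt and no reset: what is moved stays moved. The work goes in short steps, Python scripts to look and compute and a tool call to move; the robot and the scene stay as the last step left them, time stands still between calls to the robot, and variables do not carry over. Pictures are saved under pics/ and viewed, and the job is handed in when it is done.

Besides the shell and the picture viewer there is one more tool, called after "Call:" as name(argument=value, ...) on one line, values as JSON. servo_tool: Moves the arm, as the interface text tells. Its arguments: {"type":"object","properties":{"rows":{"type":"array"},"grip":{"type":"number"}},"required":["rows"]}

```bash
mkdir -p pics; ls
cat > h.py <<'E'
import numpy as np, cv2
from bench import robot
def snap(n,fn=None):
    s=robot.snapshot(n)
    s={k:np.array(v) for k,v in s.items()}
    if fn: cv2.imwrite('pics/'+fn+'.png',s['pixels'][:,:,::-1]); np.savez('pics/'+fn+'.npz',**s)
    return s
def load(fn): return dict(np.load('pics/'+fn+'.npz'))
def ray(s,px):
    u=cv2.undistortPoints(np.array(px,float).reshape(-1,1,2),s['camera_matrix'],s['D']).reshape(-1,2)
    T=s['world_from_camera']; d=np.c_[u,np.ones(len(u))]@T[:3,:3].T
    return T[:3,3],d
def onz(s,px,z):
    o,d=ray(s,px); return o+d*((z-o[2])/d[:,2])[:,None]
def proj(s,P):
    T=np.linalg.inv(s['world_from_camera']); 
    r=cv2.Rodrigues(T[:3,:3])[0]
    return cv2.projectPoints(np.array(P,float).reshape(-1,1,3),r,T[:3,3],s['camera_matrix'],s['D'])[0].reshape(-1,2)
def tri(s1,p1,s2,p2):
    A=[];b=[]
    for s,p in((s1,p1),(s2,p2)):
        o,d=ray(s,[p]); d=d[0]/np.linalg.norm(d[0]); M=np.eye(3)-np.outer(d,d); A.append(M);b.append(M@o)
    return np.linalg.lstsq(np.vstack(A),np.hstack(b),rcond=None)[0]
E
python3 - <<'E'
from h import *
for n in('side','top','wrist'):
    s=snap(n,n+'0'); print(n,s['world_from_camera'].round(3).tolist(),s['camera_matrix'][0,0])
print(robot.get_obs())
E
```

```text
pics
side [[-0.906, -0.277, 0.319, 0.316], [-0.422, 0.584, -0.693, 0.648], [0.005, -0.763, -0.646, 0.677], [0.0, 0.0, 0.0, 1.0]] 371.70519493362315
top [[0.012, -0.999, 0.044, 0.557], [-1.0, -0.012, -0.004, 0.008], [0.005, -0.044, -0.999, 1.031], [0.0, 0.0, 0.0, 1.0]] 426.50890833929594
wrist [[0.282, 0.927, 0.249, 0.081], [0.959, -0.272, -0.075, 0.549], [-0.002, 0.26, -0.966, 0.384], [0.0, 0.0, 0.0, 1.0]] 303.38746596793703
{'time': 0.15, 'joint_positions': array([ 1.18287649e+00,  8.78322987e-02,  1.37185369e+00, -6.10866611e-06,
        1.68355695e+00, -1.03110613e-01]), 'qvel': array([-0.00039198, -0.00381824, -0.00296246, -0.00081517, -0.00075743,
       -0.00092513]), 'joint_torque': array([ 1.39153617e-03, -3.40643334e+01, -3.02793109e+01,  7.18497019e-02,
        3.05474340e-02, -1.16443121e-04]), 'tool_pos': array([0.15440087, 0.52747982, 0.20457439]), 'ee_rot': array([-3.13995050e+00, -1.63822636e-04,  2.85678261e+00]), 'wrist_force': array([-1.29360221,  0.49024304,  0.33916661]), 'wrist_torque': array([-0.01062045,  0.05669843,  0.00218377]), 'width': 0.0940957131934985}
```

View pics/top0.png

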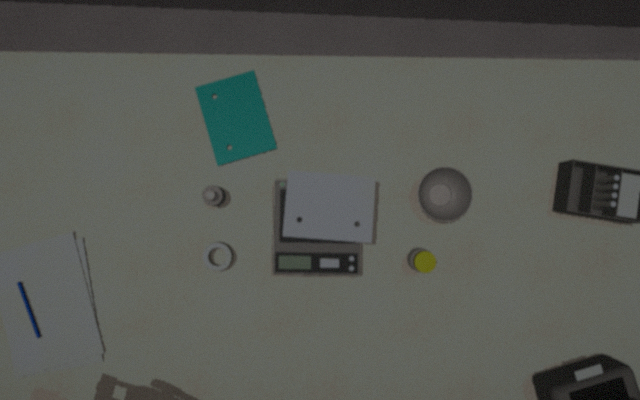

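View pics/side0.png

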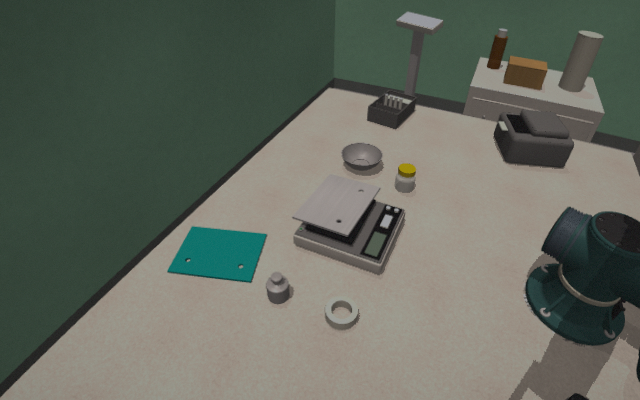

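View pics/wrist0.png

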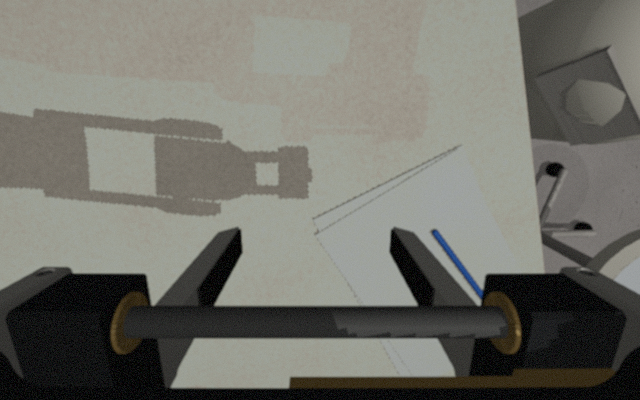

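Top view: the plate is the pale grey sheet, centred near (330,207), with holes at (299,219) and (357,224). The teal sheet at (236,118) is a decoy. Bystanders are the weight (214,196), tape (218,256), dish (445,194) and jar (424,261). I'll zoom in on the scale.

Run:
```python
from h import *
s=load('top0'); im=s['pixels'][150:290,190:480]
im=cv2.resize(im,None,fx=2.75,fy=2.75,interpolation=cv2.INTER_CUBIC)
im=cv2.convertScaleAbs(im,alpha=1.6)
cv2.imwrite('pics/top0z.png',im[:,:,::-1])
for n,p in dict(fl=(274,275),fr=(359,275)).items(): print(n,onz(s,[p],0.044).round(4))
print('holes',onz(s,[(299,219),(357,224)],0.07).round(4))
```

```text
fl [[0.4182 0.1039 0.044 ]]
fr [[ 0.4203 -0.0914  0.044 ]]
holes [[ 0.5475  0.0472  0.07  ]
 [ 0.5378 -0.0834  0.07  ]]
```

View pics/top0z.png

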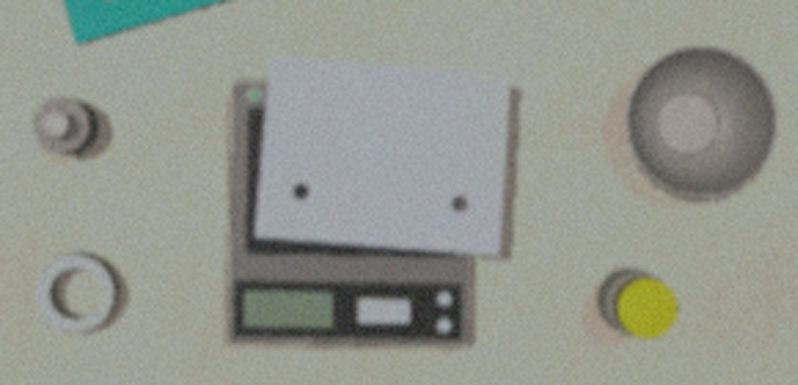

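Call:
servo_tool(rows=[[[-0.45,-0.35,-0.3],0],[[-0.9,-0.7,-0.6],0],[[-0.9,-0.7,-0.6],0]])

```text
time: 0.4
tool_pos: [0.2095, 0.4521, 0.2555]
ee_rot: [3.14, 0.002, 2.856]
wrist_force: [-1.1, -0.3, 0.6]
width: 0.0939
```

Call:
servo_tool(rows=[[[-0.45,-0.35,0],0],[[-0.9,-0.7,0],0],[[-0.92,-0.72,0],0]])

```text
time: 0.65
tool_pos: [0.2648, 0.3744, 0.2538]
ee_rot: [-3.141, 0.002, 2.852]
wrist_force: [0.1, 1.1, 0.1]
width: 0.0937
```

Call:
servo_tool(rows=[[[-0.45,-0.35,0],0],[[-0.9,-0.7,0],0],[[-0.92,-0.72,0],0]])

```text
time: 0.9
tool_pos: [0.3189, 0.2986, 0.2532]
ee_rot: [-3.14, 0.002, 2.852]
wrist_force: [0.4, 0.6, -0.2]
width: 0.0938
```

Call:
servo_tool(rows=[[[-0.45,-0.35,0],0],[[-0.9,-0.7,0],0],[[-0.92,-0.72,0],0]])

```text
time: 1.15
tool_pos: [0.3733, 0.2229, 0.253]
ee_rot: [-3.14, 0.001, 2.852]
wrist_force: [-0.7, 0.1, 0.3]
width: 0.0941
```

Call:
servo_tool(rows=[[[-0.45,-0.35,0],0],[[-0.9,-0.7,0],0],[[-0.92,-0.72,0],0]])

```text
time: 1.4
tool_pos: [0.4277, 0.1472, 0.2527]
ee_rot: [-3.14, 0.0, 2.852]
wrist_force: [-0.3, -0.2, -0.4]
width: 0.0938
```

Call:
servo_tool(rows=[[[-0.45,-0.35,0],0],[[-0.9,-0.7,0],0],[[-0.92,-0.72,0],0]])

```text
time: 1.65
tool_pos: [0.4821, 0.0715, 0.2524]
ee_rot: [-3.14, -0.0, 2.853]
wrist_force: [-0.5, -0.1, -0.2]
width: 0.0939
```

Call:
servo_tool(rows=[[[-0.45,-0.35,-0.25],-0.07],[[-0.8,-0.65,-0.5],-0.14],[[-0.8,-0.65,-0.5],-0.17],[[-0.8,-0.65,-0.5],-0.17],[[-0.8,-0.65,-0.5],-0.17]])

```text
time: 2.07
tool_pos: [0.5269, 0.0075, 0.2931]
ee_rot: [3.14, -0.001, 3.123]
wrist_force: [-0.6, 0.5, -0.4]
width: 0.0942
```

Run:
```python
from h import *
s=snap('wrist','w1'); print(robot.get_obs()['tool_pos'],robot.get_obs()['ee_rot'],s['world_from_camera'][:3,3])
```

```text
[0.52641691 0.00793962 0.2927651 ] [ 3.14019684e+00 -1.59359213e-03  3.12400647e+00] [0.45097939 0.00834465 0.47271438]
```

View pics/w1.png

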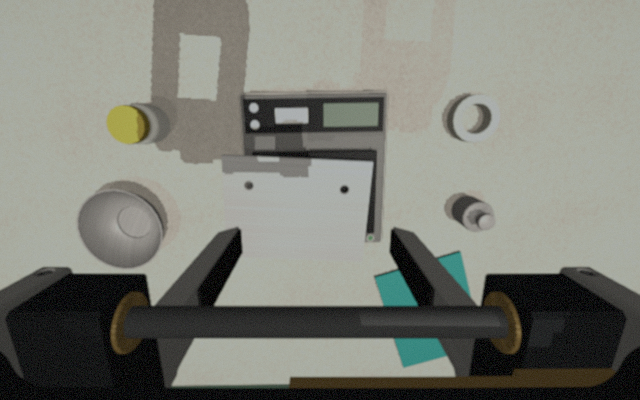

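The wrist view shows the scale upside down: zero key (291,115), round keys (253,108) and (255,125), holes at (249,185) and (344,189). The back edge is near row 260, between the fingers. I'll zoom in to measure.

Run:
```python
from h import *
s=load('w1'); im=s['pixels'][80:275,210:400]
im=cv2.convertScaleAbs(cv2.resize(im,None,fx=4,fy=3,interpolation=cv2.INTER_CUBIC),alpha=1.3)
cv2.imwrite('pics/w1z.png',im[:,:,::-1])
```

```text
(no output)
```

View pics/w1z.png

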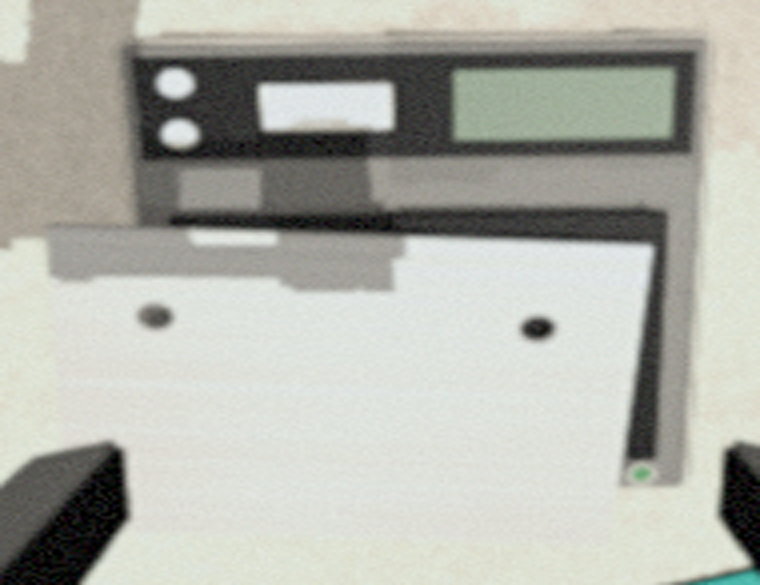

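```bash
cat >> h.py <<'E'
from scipy.optimize import least_squares
def R2(a): return np.array([[np.cos(a),-np.sin(a)],[np.sin(a),np.cos(a)]])
def fit2(P,W): # local xy -> world xy rigid
    P=np.array(P,float)[:,:2];W=np.array(W)[:,:2]
    f=lambda q:((P@R2(q[2]).T+q[:2])-W).ravel()
    r=least_squares(f,[*W.mean(0),0]); return r.x,(f(r.x)*1000).reshape(-1,2).round(1)
def toscale(q,W): return (np.array(W)[...,:2]-q[:2])@R2(q[2])
E
python3 - <<'E'
from h import *
s=load('w1'); t=load('top0')
L=[(-.107,-.03,.051),(-.118,-.08,.051),(-.096,-.08,.051),(-.06,.085,.06),(.085,.103,.044),(-.139,.103,.044)]
px=[(291.5,115),(253.75,107.7),(255,124),(376.25,150.7),(380.25,241.3),(386,95)]
W=[onz(s,[p],l[2])[0] for p,l in zip(px,L)]
q,r=fit2(L,W); print(q,r.tolist())
z=lambda x,y:(x/2.75+190,y/2.75+150)
px=[z(384,311),z(443,326),z(444,298),z(248,253),z(232,82)]
W=[onz(t,[p],l[2])[0] for p,l in zip(px,L)]
q2,r2=fit2(L[:5],W); print('top',q2,r2.tolist())
h=[(344.5,189.3),(248.75,185.3)]; ht=[z(301,191),z(460,203)]
for a,b in zip(h,ht): print('tri',tri(s,a,t,b))
H=onz(s,h,.071); print(H,toscale(q,H)); 
for nm,p in dict(fr=(221.75,155.7),fl=(373.25,161)).items(): print(nm,toscale(q,onz(s,[p],.0745)))
for nm,p in dict(br=(242,256),bl=(364,260)).items(): print(nm,toscale(q,onz(s,[p],.063)))
v=toscale(q,H[0])-toscale(q,H[1]); print('plate yaw rel',np.degrees(np.arctan2(-v[0],v[1])),np.linalg.norm(v))
np.save('q.npy',q)
E
```

```text
[ 0.55480365  0.00388144 -0.01468409] [[0.4, -1.7], [-1.0, -1.6], [-0.1, -2.1], [0.2, -0.7], [6.6, 1.5], [-6.2, 4.5]]
top [ 0.55407331  0.00547944 -0.005435  ] [[-0.7, -0.5], [-0.1, -1.3], [-1.2, -0.8], [-0.3, 1.3], [2.3, 1.4]]
tri [0.54642006 0.04652286 0.06945017]
tri [ 0.5383445 -0.0839876  0.0677818]
[[ 0.54597653  0.0467328   0.071     ]
 [ 0.53779529 -0.08297563  0.071     ]] [[-0.00945539  0.04271713]
 [-0.01573116 -0.08709745]]
fr [[-0.05633423 -0.11923318]]
fl [[-0.04831176  0.07946662]]
br [[ 0.09245887 -0.10546676]]
bl [[0.09996716 0.07450763]]
plate yaw rel -2.767761304920065 0.12996619260852657
```

Run:
```python
from h import *
s=load('w1'); t=load('top0')
L=[(-.107,-.03,.051),(-.118,-.08,.051),(-.096,-.08,.051),(-.06,.085,.06)]
px=[(291.5,115),(253.75,107.7),(255,124),(376.25,150.7)]
W=[onz(s,[p],l[2])[0] for p,l in zip(px,L)]
q,r=fit2(L,W); print(q,r.tolist())
z=lambda x,y:(x/2.75+190,y/2.75+150)
px=[z(384,311),z(443,326),z(444,298),z(248,253)]
W=[onz(t,[p],l[2])[0] for p,l in zip(px,L)]
q2,r2=fit2(L,W); print('top',q2,r2.tolist())
# deck left edge, housing
zz=lambda x,y:(x/4+210,y/3+80)
for a,b,h in [((704,60),(683,470),.044),((665,215),(655,455),.06),((175,218),(665,212),.06),((140,157),(690,152),.044),((137,58),(692,53),.044)]:
    A,B=onz(s,[zz(*a),zz(*b)],h); d=B-A; print(np.degrees(np.arctan2(d[1],d[0])), toscale(q,[A,B]).round(4).tolist())
h=[(344.5,189.3),(248.75,185.3)]
H=onz(s,h,.071); print(toscale(q,H)); v=toscale(q,H[0])-toscale(q,H[1]); print('plate yaw rel',np.degrees(np.arctan2(-v[0],v[1])))
np.save('q.npy',q)
```

```text
[ 0.55485939  0.00559191 -0.01245022] [[0.5, -0.2], [-0.7, -0.1], [0.2, -0.6], [0.1, 0.9]]
top [ 0.55470673  0.00561902 -0.00763032] [[-0.1, -0.2], [0.4, -0.9], [-0.8, -0.5], [0.5, 1.6]]
-0.007417429093037843 [[-0.1262, 0.0975], [0.0711, 0.0999]]
0.040749951717970315 [[-0.0588, 0.0842], [0.0567, 0.0857]]
89.79052473027431 [[-0.0587, -0.0816], [-0.0601, 0.0841]]
89.54650334226265 [[-0.085, -0.0952], [-0.0858, 0.0948]]
89.53446514627126 [[-0.1284, -0.0934], [-0.1292, 0.0933]]
[[-0.00939438  0.04102712]
 [-0.01596013 -0.08877312]]
plate yaw rel -2.8957522726987963
```

Call:
servo_tool(rows=[[[-0.4,-0.5,0.25],0],[[-0.79,-1,0.5],0],[[-0.79,-1,0.5],-0.007]], grip=1)

```text
time: 2.37
tool_pos: [0.5889, -0.0744, 0.2511]
ee_rot: [3.141, -0.002, 3.136]
wrist_force: [-0.9, 0.3, -1.0]
width: 0.0775
```

Call:
servo_tool(rows=[[[0,-0.5,0.4],0],[[0,-1,0.8],0],[[0,-1,1],0],[[0,-1,1],0]])

```text
time: 2.7
tool_pos: [0.5841, -0.1546, 0.1651]
ee_rot: [3.137, -0.014, 3.132]
wrist_force: [-0.5, 0.2, -0.7]
width: 0.0506
```

Call:
servo_tool(rows=[[[0,0,0.5],0],[[0,0,0.9],0],[[0,0,1],0],[[0,0,1],0]])

```text
time: 3.03
tool_pos: [0.5862, -0.1519, 0.0909]
ee_rot: [3.139, -0.006, 3.137]
wrist_force: [0.0, 0.3, -0.1]
width: 0.0239
```

Run:
```python
from h import *
s=snap('wrist','w2');snap('top','t2'); o=robot.get_obs(); print(o['tool_pos'],o['ee_rot'],o['width'],o['time'],o['wrist_force'])
```

```text
[ 0.58922194 -0.15363025  0.09563977] [-3.14127913e+00  2.43276771e-03  3.13635632e+00] 0.016181033987812343 3.1333 [0.37971846 0.11225368 0.35148226]
```

View pics/w2.png

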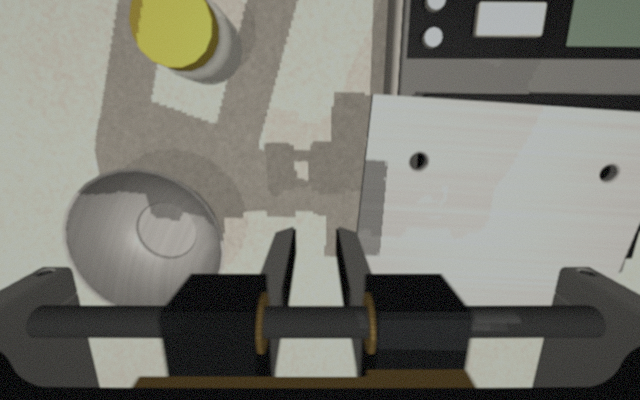

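The wrist view shows the fingers just outside the plate's right edge, which runs from (371,95) to (357,255). Holes are at (418,160) and (609,172).

Run:
```python
from h import *
s=load('w2'); q=np.array([.5548,.0056,-.008]);np.save('q.npy',q)
H=onz(s,[(609,172),(418,160)],.071); print(toscale(q,H)); v=np.diff(toscale(q,H),axis=0)[0]; print(np.degrees(np.arctan2(v[0],-v[1])),np.linalg.norm(v))
print(toscale(q,onz(s,[(371,95)],.074)),onz(s,[(357,255)],.067))
print('keys',toscale(q,onz(s,[(433,37)],.051)), toscale(q,onz(s,[(510,19)],.051)))
```

```text
[[-0.00872012  0.04003519]
 [-0.01641406 -0.08985865]]
-3.3898133064401854 0.13012150070124165
[[-0.05684264 -0.12342993]] [[ 0.60743009 -0.12188384  0.067     ]]
keys [[-0.09509638 -0.08009282]] [[-0.10615866 -0.03062757]]
```

Call:
servo_tool(rows=[[[0,0,0.3],0],[[0,0,0.53],0],[[0,0,0.55],0],[[0,0,0.55],0],[[0,0,0.55],0]])

```text
time: 3.55
tool_pos: [0.5898, -0.1551, 0.0523]
ee_rot: [-3.14, 0.004, 3.135]
wrist_force: [0.3, -0.2, 0.6]
width: 0.0002
```

Call:
servo_tool(rows=[[[0,0.1,0],0],[[0,0.19,0],0],[[0,0.21,0],0],[[0,0.23,0],0],[[0,0.25,0],0],[[0,0.27,0],0],[[0,0.29,0],0],[[0,0.31,0],0],[[0,0.33,0],0],[[0,0.35,0],0],[[0,0.37,0],0],[[0,0.39,0],0]])

```text
time: 4.55
tool_pos: [0.5887, -0.124, 0.0499]
ee_rot: [-3.141, 0.001, 3.135]
wrist_force: [0.9, -4.1, 2.5]
width: 0.0002
```

Run:
```python
from h import *
s=snap('wrist','w3'); o=robot.get_obs(); print(o['tool_pos'],o['ee_rot'],o['width'],o['time'],o['wrist_force'])
snap('top','t3')
```

```text
[ 0.58874011 -0.12361084  0.04989053] [-3.14131002e+00  9.22798081e-04  3.13482966e+00] 0.0006215776591589653 4.6 [ 1.45895744 -4.39748724  2.11715988]
```

View pics/w3.png

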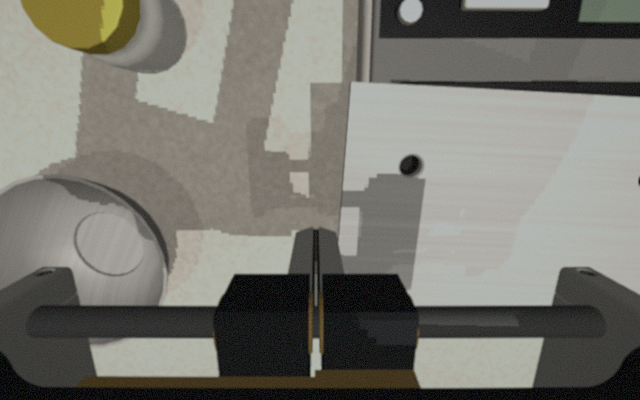

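The fingers are in contact with the plate (about 4 N). The right hole is at (410,165) and the front right corner at (351,83).

```bash
cat > meas.py <<'E'
from h import *
import sys
q=np.load('q.npy')
def dark(s,c,r=14,thr=None):
    g=cv2.cvtColor(s['pixels'],cv2.COLOR_RGB2GRAY).astype(float); x0,y0=int(c[0])-r,int(c[1])-r
    p=g[y0:y0+2*r+1,x0:x0+2*r+1]; t=(np.median(p)*0.6+p.min()*0.4) if thr is None else thr
    m=(p<t).astype(np.uint8); n,l,st,ce=cv2.connectedComponentsWithStats(m)
    i=min(range(1,n),key=lambda i:np.linalg.norm(ce[i]-r)-0.02*st[i,4]); return ce[i]+[x0,y0]
E
python3 - <<'E'
from meas import *
s=load('w3')
h=toscale(q,onz(s,[(410.5,165.5)],.071))[0]; print('R hole',h)
c=toscale(q,onz(s,[(351,83)],.074))[0]; print('FR corner',c)
print('print/power key',toscale(q,onz(s,[(411,11)],.051)))
A=toscale(q,onz(s,[(351,83),(630,96)],.074)); d=A[1]-A[0]; print('front yaw',np.degrees(np.arctan2(-d[0],d[1])))
A=toscale(q,onz(s,[(351,83)],.074)),toscale(q,onz(s,[(339,235)],.068)); d=(A[1]-A[0])[0]; print('right yaw',np.degrees(np.arctan2(d[1],d[0])))
t=load('t3'); im=t['pixels'][160:290,250:400]
cv2.imwrite('pics/t3z.png',cv2.convertScaleAbs(cv2.resize(im,None,fx=5,fy=4.5,interpolation=cv2.INTER_CUBIC),alpha=1.6)[:,:,::-1])
E
```

```text
R hole [-0.01665374 -0.07975081]
FR corner [-0.05707373 -0.11258715]
print/power key [[-0.0949396  -0.07969754]]
front yaw -2.3101894664156077
right yaw -2.6316990331310746
```

View pics/t3z.png

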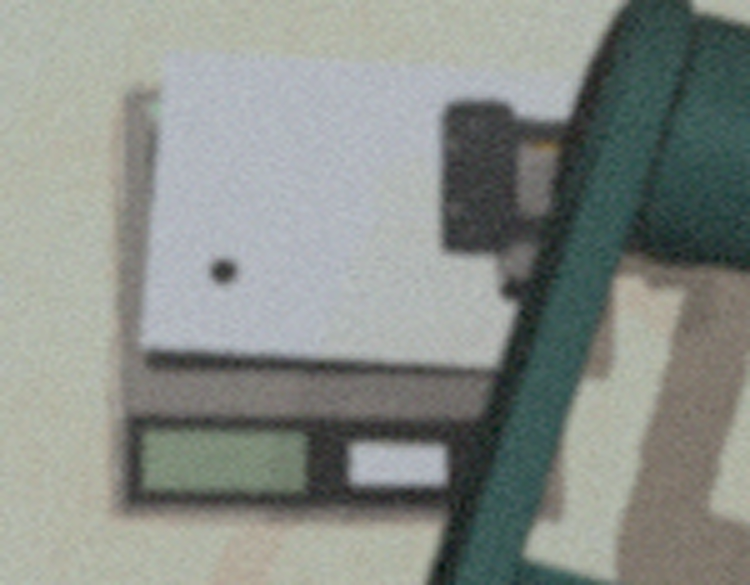

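Call:
servo_tool(rows=[[[0,0.02,0],0],[[0,0.04,0],0],[[0,0.06,0],0],[[0,0.08,0],0],[[0,0.1,0],0],[[0,0.12,0],0],[[0,0.14,0],0],[[0,0.155,0],0],[[0,0.17,0],0],[[0,0.18,0],0],[[0,0.19,0],0],[[0,0.19,0],0]])

```text
time: 5.65
tool_pos: [0.5888, -0.1085, 0.0499]
ee_rot: [-3.141, 0.001, 3.135]
wrist_force: [1.3, -4.0, 2.8]
width: 0.0006
```

Run:
```python
from meas import *
s=snap('wrist','w4'); o=robot.get_obs(); print(o['tool_pos'],o['ee_rot'],o['width'],o['time'],o['wrist_force'])
```

```text
[ 0.58876089 -0.10846881  0.04980701] [-3.14143548e+00  6.93215585e-04  3.13496577e+00] 0.0008136152372146385 5.7 [ 0.53255866 -4.27644136  3.79520014]
```

View pics/w4.png

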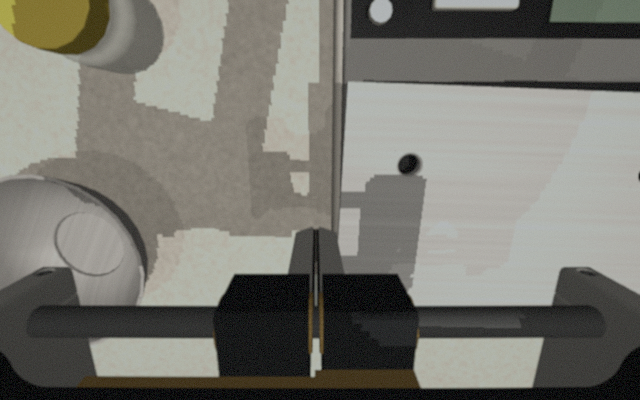

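The plate is now inside the housing's right side. The right hole is at (409,164) and the front right corner at (346,83).

Run:
```python
from meas import *
s=load('w4')
h=toscale(q,onz(s,[(409.5,164.5)],.071))[0]; print('R hole',h)
A=toscale(q,onz(s,[(347,83),(630,92)],.074)); d=A[1]-A[0]; y1=np.arctan2(-d[0],d[1]);print('FR',A[0],'front yaw',np.degrees(y1))
A=toscale(q,onz(s,[(347,83)],.074)),toscale(q,onz(s,[(340,235)],.068)); d=(A[1]-A[0])[0]; print('right yaw',np.degrees(np.arctan2(d[1],d[0])))
print('center',h+R2(np.radians(-1.5))@[.035,.065])
print('key',toscale(q,onz(s,[(380,10)],.051)))
```

```text
R hole [-0.01728958 -0.06480079]
FR [-0.05716773 -0.09901367] front yaw -1.4935466246188789
right yaw -0.8387015935729011
center [ 0.01939993 -0.00073925]
key [[-0.09548015 -0.0804629 ]]
```

Call:
servo_tool(rows=[[[0,-0.15,0],0],[[0,-0.15,-0.4],0],[[0,-0.15,-0.9],0],[[0,-0.15,-1],0]])

```text
time: 6.03
tool_pos: [0.5904, -0.1203, 0.1348]
ee_rot: [3.141, 0.007, 3.135]
wrist_force: [1.2, -0.0, 1.7]
width: 0.0006
```

Call:
servo_tool(rows=[[[-0.5,0,0],0],[[-1,0,0],0],[[-1,0.5,0],0],[[-1,1,0],0],[[-1,1,0],0]], grip=-1)

```text
time: 6.45
tool_pos: [0.6682, -0.0329, 0.1259]
ee_rot: [3.134, -0.006, -3.141]
wrist_force: [-0.1, -0.2, 0.5]
width: 0.0302
```

Call:
servo_tool(rows=[[[-0.1,0.3,0],0],[[-0.1,0.55,0],0],[[-0.1,0.55,0.2],0],[[-0.1,0.55,0.4],0],[[-0.1,0.55,0.4],0]])

```text
time: 6.87
tool_pos: [0.674, 0.0042, 0.0921]
ee_rot: [3.139, -0.01, 3.136]
wrist_force: [0.4, -0.6, -0.1]
width: 0.0638
```

Run:
```python
from meas import *
s=snap('wrist','w5'); o=robot.get_obs(); print(o['tool_pos'],o['ee_rot'],o['width'],o['time'],o['wrist_force'])
```

```text
[0.6747935  0.00364306 0.0938569 ] [ 3.13961116 -0.00751885  3.13565128] 0.0675237457983873 6.9167 [ 0.15943126  0.14026677 -0.13916811]
```

View pics/w5.png

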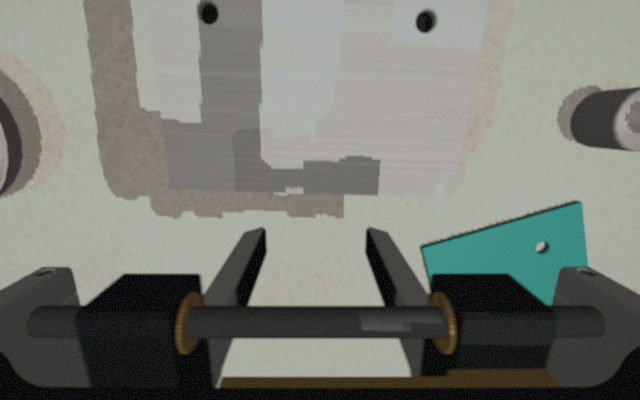

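Both holes are visible at (208,13) and (426,20). The plate's back edge is at about row 190, clear in front of the fingers.

Run:
```python
from meas import *
s=load('w5')
H=toscale(q,onz(s,[(426,20.5),(208.5,13.5)],.071)); v=H[0]-H[1]; y=np.arctan2(-v[0],v[1]); print(H,np.degrees(y),np.linalg.norm(v)); print('center',H.mean(0)+R2(y)@[.035,0])
print(onz(s,[(168,188),(445,196)],.064))
```

```text
[[-0.01317486  0.06509713]
 [-0.01656475 -0.06447635]] -1.4986254587844219 0.12961781200581285
center [ 0.02011822 -0.00060496]
[[ 0.64501026 -0.09962128  0.064     ]
 [ 0.65216529  0.09601639  0.064     ]]
```

Call:
servo_tool(rows=[[[0,0,0.25],0],[[0,0,0.5],0],[[0,0,0.53],0],[[0,0,0.53],0],[[0,0,0.53],0],[[0,0,0.53],0]])

```text
time: 7.42
tool_pos: [0.6783, 0.0027, 0.0571]
ee_rot: [3.141, 0.003, 3.135]
wrist_force: [-0.2, 0.2, -0.0]
width: 0.0939
```

Call:
servo_tool(rows=[[[0.08,0,0],0],[[0.14,0,0],0],[[0.17,0,0],0],[[0.19,0,0],0],[[0.21,0,0],0],[[0.23,0,0],0],[[0.25,0,0],0],[[0.27,0,0],0],[[0.29,0,0],0],[[0.31,0,0],0],[[0.33,0,0],0],[[0.35,0,0],0]])

```text
time: 8.42
tool_pos: [0.6505, 0.0029, 0.0562]
ee_rot: [-3.141, 0.003, 3.135]
wrist_force: [5.3, -0.1, 2.5]
width: 0.0941
```

Run:
```python
from meas import *
s=snap('wrist','w6'); o=robot.get_obs(); print(o['tool_pos'],o['ee_rot'],o['width'],o['time'],o['wrist_force'])
```

```text
[0.65005202 0.0028743  0.05611154] [-3.14120745e+00  2.75442609e-03  3.13499707e+00] 0.09397806023056673 8.4667 [5.01687628 0.04179786 2.89630454]
```

View pics/w6.png

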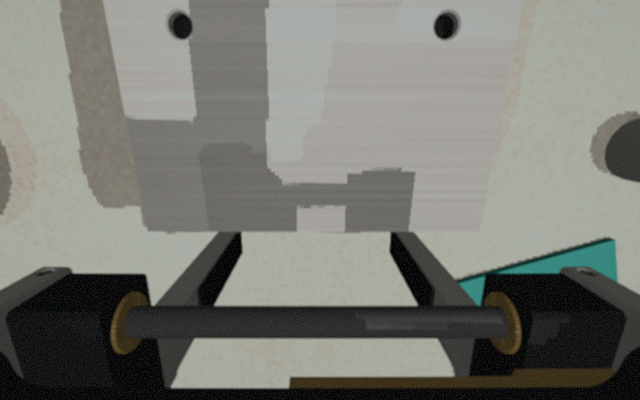

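Both fingers touch the back edge (5 N) and the holes are level at (180,25) and (446,25), so the turn is out.

Run:
```python
from meas import *
s=load('w6')
H=toscale(q,onz(s,[(446,25),(180.5,25)],.071)); v=H[0]-H[1]; y=np.arctan2(-v[0],v[1]); print(H,np.degrees(y),np.linalg.norm(v)); print('center',H.mean(0)+R2(y)@[.035,0])
```

```text
[[-0.02408176  0.06131614]
 [-0.02402817 -0.06815197]] 0.023717025687770104 0.1294681268188046
center [ 0.01094503 -0.00340343]
```

Call:
servo_tool(rows=[[[-0.1,0,0],0],[[-0.15,0,-0.4],0],[[-0.15,0,-0.8],0],[[-0.15,0,-0.8],0]])

```text
time: 8.8
tool_pos: [0.6635, 0.0024, 0.1252]
ee_rot: [-3.14, 0.007, 3.135]
wrist_force: [0.9, -0.3, 2.7]
width: 0.0939
```

Call:
servo_tool(rows=[[[0.5,-0.5,0],0],[[1,-1,0],0],[[1,-1,0],0]], grip=1)

```text
time: 9.05
tool_pos: [0.5773, -0.0778, 0.117]
ee_rot: [-3.141, -0.007, 3.135]
wrist_force: [-0.1, -0.2, -0.6]
width: 0.0771
```

Call:
servo_tool(rows=[[[0.15,-0.4,0],0],[[0.15,-0.66,0],0],[[0.15,-0.66,0],0],[[0.15,-0.66,0],0],[[0.15,-0.66,0.3],0],[[0.15,-0.66,0.5],0],[[0.15,-0.66,0.5],0],[[0.15,-0.66,0.5],0]])

```text
time: 9.72
tool_pos: [0.5673, -0.1276, 0.0773]
ee_rot: [3.14, -0.005, 3.136]
wrist_force: [0.9, -0.4, -0.1]
width: 0.0243
```

Run:
```python
from meas import *
s=snap('wrist','w7'); o=robot.get_obs(); print(o['tool_pos'],o['ee_rot'],o['width'],o['time'],o['wrist_force'])
```

```text
[ 0.56834949 -0.12804345  0.07883893] [ 3.14088249e+00 -1.42969786e-03  3.13625186e+00] 0.020319212970352413 9.7667 [0.75663963 1.10992791 0.09306267]
```

View pics/w7.png

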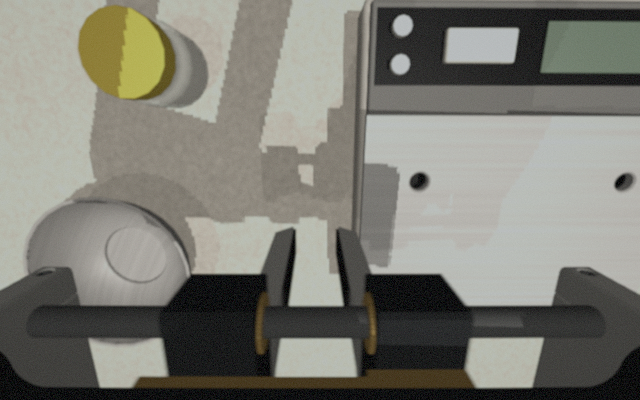

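Everything is in view: round keys (403,26) and (400,64), zero key (481,45), holes (420,181) and (625,182).

Run:
```python
from meas import *
s=load('w7')
H=toscale(q,onz(s,[(625,182),(419.5,181)],.071)); v=H[0]-H[1]; y=np.arctan2(-v[0],v[1]); print(H,np.degrees(y),np.linalg.norm(v)); print('center',H.mean(0)+R2(y)@[.035,0])
print('keys',toscale(q,onz(s,[(403,25.5),(400.5,64),(481,45)],.051)))
print('corner',toscale(q,onz(s,[(367,114)],.074)))
```

```text
[[-0.02377119  0.06233387]
 [-0.0241442  -0.06830151]] -0.16359627288784298 0.1306359086382931
center [ 0.01104216 -0.00308375]
keys [[-0.11716561 -0.07993386]
 [-0.09525116 -0.07990772]
 [-0.10649318 -0.03042135]]
corner [[-0.06443307 -0.10352433]]
```

Call:
servo_tool(rows=[[[0,0,0.2],0],[[0,0,0.33],0],[[0,0,0.34],0],[[0,0,0.34],0]])

```text
time: 10.1
tool_pos: [0.568, -0.1287, 0.0515]
ee_rot: [3.141, -0.001, 3.135]
wrist_force: [0.1, 0.0, 0.7]
width: 0.0006
```

Call:
servo_tool(rows=[[[0,0.1,0],0],[[0,0.16,0],0],[[0,0.18,0],0],[[0,0.2,0],0],[[0,0.22,0],0],[[0,0.235,0],0],[[0,0.25,0],0],[[0,0.265,0],0],[[0,0.265,0],0],[[0,0.265,0],0]])

```text
time: 10.93
tool_pos: [0.5687, -0.1088, 0.0522]
ee_rot: [-3.14, 0.001, 3.134]
wrist_force: [0.3, -3.7, 0.9]
width: 0.0005
```

Run:
```python
from meas import *
s=snap('wrist','w8'); o=robot.get_obs(); print(o['tool_pos'],o['ee_rot'],o['width'],o['time'],o['wrist_force'])
```

```text
[ 0.56876493 -0.10873886  0.05218096] [-3.14046032e+00  6.89566753e-04  3.13442146e+00] 0.0005675980700420807 10.9833 [ 0.56274399 -3.03956523  2.20784955]
```

View pics/w8.png

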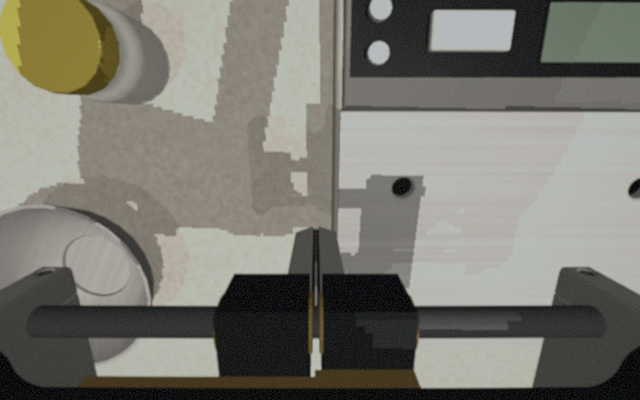

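The right hole is at (402,187), the left one is cut off at the image edge near (636,188), and the keys are at (380,9), (379,52) and (472,31).

Run:
```python
from meas import *
s=load('w8')
H=toscale(q,onz(s,[(402,187)],.0715)); print('R hole',H)
print('keys',toscale(q,onz(s,[(380.5,8.5),(379,52),(472.5,31)],.051)))
A=toscale(q,onz(s,[(342,111),(630,110)],.074)); d=A[1]-A[0]; print(A,np.degrees(np.arctan2(-d[0],d[1])))
```

```text
R hole [[-0.02477355 -0.06769717]]
keys [[-0.11689311 -0.08014873]
 [-0.09572639 -0.07983069]
 [-0.10625026 -0.0299631 ]]
[[-0.06425917 -0.10128458]
 [-0.06510057  0.0436655 ]] 0.33258340037856776
```

Call:
servo_tool(rows=[[[0,0.012,0],0],[[0,0.024,0],0],[[0,0.036,0],0],[[0,0.036,0],0],[[0,0.036,0],0]])

```text
time: 11.4
tool_pos: [0.5688, -0.1051, 0.0521]
ee_rot: [-3.142, 0.001, 3.135]
wrist_force: [-0.1, -3.9, 1.7]
width: 0.0006
```

Run:
```python
from meas import *
s=snap('wrist','w9'); o=robot.get_obs(); print(o['tool_pos'],o['time'],o['wrist_force'])
p=dark(s,(402,187)); print(p, 'old',dark(load('w8'),(402,187)))
print('R hole',toscale(q,onz(s,[p],.0715)))
```

```text
[ 0.56876027 -0.10505994  0.0521424 ] 11.45 [ 0.17777239 -3.4583832   2.5269096 ]
[401.55474453 186.42335766] old [401.50561798 186.3071161 ]
R hole [[-0.02513578 -0.06432791]]
```

Call:
servo_tool(rows=[[[0,-0.15,0],0],[[0,-0.15,-0.4],0],[[0,-0.15,-0.8],0],[[0,-0.15,-0.8],0]])

```text
time: 11.78
tool_pos: [0.5717, -0.1176, 0.1224]
ee_rot: [-3.141, 0.01, 3.135]
wrist_force: [0.4, 0.1, 0.8]
width: 0.0003
```

Call:
servo_tool(rows=[[[-0.5,0,0],0],[[-1,0,0],0],[[-1,0.5,0],0],[[-1,1,0],0],[[-1,1,0],0]], grip=-1)

```text
time: 12.2
tool_pos: [0.6486, -0.0301, 0.113]
ee_rot: [3.134, -0.005, -3.142]
wrist_force: [-0.2, 0.1, 0.3]
width: 0.0305
```

Call:
servo_tool(rows=[[[-0.2,0.3,0],0],[[-0.2,0.5,0],0],[[-0.2,0.5,0],0],[[-0.2,0.5,0],0],[[-0.2,0.5,0],0],[[-0.2,0.5,0.1],0],[[-0.2,0.5,0.3],0],[[-0.2,0.5,0.5],0],[[-0.2,0.5,0.8],0],[[-0.2,0.5,0.85],0],[[-0.2,0.5,0.85],0],[[-0.2,0.5,0.85],0]])

```text
time: 13.2
tool_pos: [0.6652, 0.0016, 0.0481]
ee_rot: [3.142, -0.0, 3.134]
wrist_force: [0.6, 0.9, 0.2]
width: 0.0942
```

Run:
```python
from meas import *
s=snap('wrist','w10'); o=robot.get_obs(); print(o['tool_pos'],o['ee_rot'],o['width'],o['time'],o['wrist_force'])
```

```text
[0.6659549  0.00165873 0.04923125] [-3.14150495e+00  1.99401093e-03  3.13410622e+00] 0.09378016787185814 13.25 [-0.07423903  0.2180221  -0.28608093]
```

View pics/w10.png

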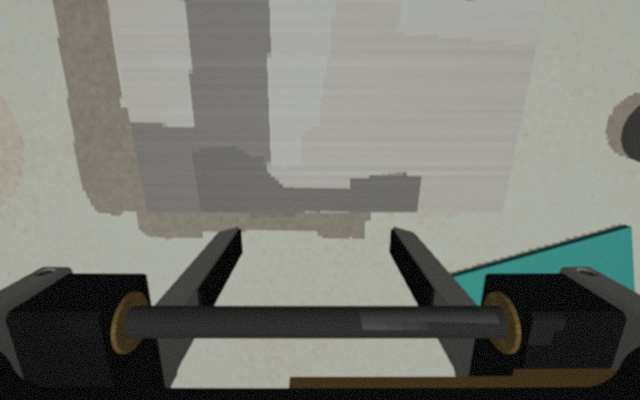

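Call:
servo_tool(rows=[[[0.08,0,-0.03],0],[[0.15,0,-0.03],0],[[0.18,0,-0.03],0],[[0.2,0,-0.03],0],[[0.215,0,-0.03],0],[[0.23,0,-0.03],0],[[0.245,0,-0.03],0],[[0.26,0,-0.03],0],[[0.275,0,-0.03],0],[[0.29,0,-0.03],0],[[0.3,0,-0.03],0],[[0.3,0,-0.03],0]])

```text
time: 14.25
tool_pos: [0.6435, 0.0024, 0.0523]
ee_rot: [-3.141, 0.006, 3.135]
wrist_force: [5.2, 0.4, 3.4]
width: 0.0942
```

Run:
```python
from meas import *
s=snap('wrist','w11'); snap('side','s11'); snap('top','t11');o=robot.get_obs(); print(o['tool_pos'],o['ee_rot'],o['width'],o['time'],o['wrist_force'])
a=load('s11')['pixels'][150:290,260:440]
cv2.imwrite('pics/s11z.png',cv2.convertScaleAbs(cv2.resize(a,None,fx=4.2,fy=4.2,interpolation=cv2.INTER_CUBIC),alpha=1.2)[:,:,::-1])
```

```text
[0.64352814 0.00234551 0.0523097 ] [-3.1414898   0.00580754  3.13476022] 0.09382767826918911 14.4 [ 5.64655242 -0.20026186  4.33953076]
```

View pics/w11.png

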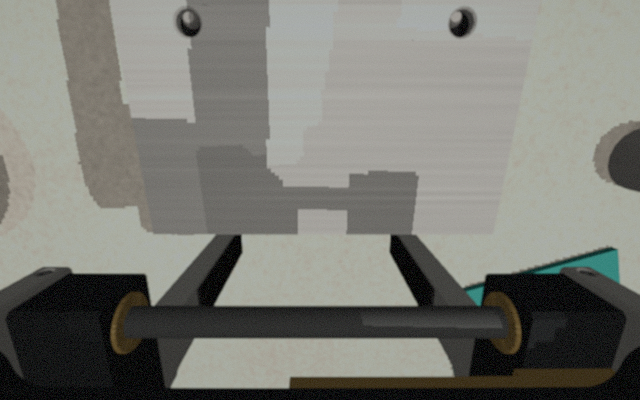

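View pics/s11z.png

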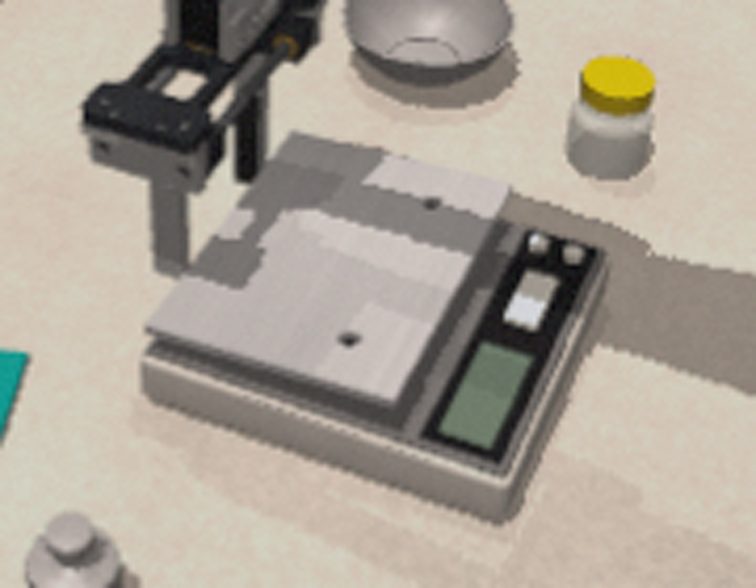

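The pins' bright tips now show in both holes, at (186,21) and (459,20), on the front side. I'll zoom in.

Run:
```python
from meas import *
s=load('w11');p=s['pixels']
a=np.hstack([cv2.resize(p[2:42,c-20:c+20],None,fx=9,fy=9,interpolation=cv2.INTER_CUBIC) for c in(188,461)])
cv2.imwrite('pics/w11z.png',a[:,:,::-1])
H=toscale(q,onz(s,[(461.5,21.5),(188.5,22)],.071));print(H)
print(proj(s,[np.r_[R2(q[2])@l[:2]+q[:2],.066] for l in [(-.035,.065),(-.035,-.065)]]))
```

```text
[[-0.03145046  0.06635552]
 [-0.03115591 -0.06309161]]
[[454.86879323  16.41910144]
 [187.88112605  16.25806293]]
```

View pics/w11z.png

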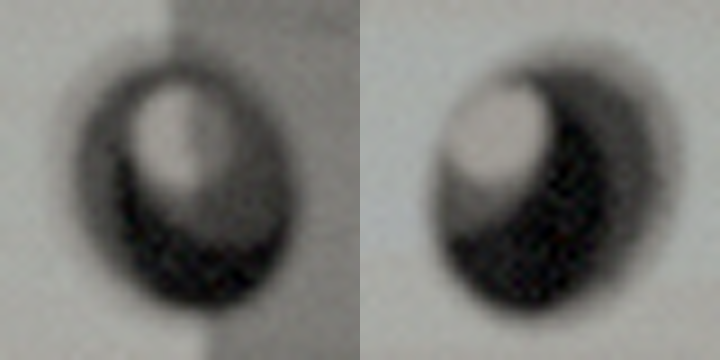

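Call:
servo_tool(rows=[[[0.006,0,0],0],[[0.012,0,0],0],[[0.018,0,0],0],[[0.024,0,0],0],[[0.03,0,0],0],[[0.036,0,0],0],[[0.036,0,0],0]])

```text
time: 14.98
tool_pos: [0.6396, 0.0023, 0.0512]
ee_rot: [-3.141, 0.003, 3.135]
wrist_force: [5.1, 0.4, 3.7]
width: 0.0943
```

```bash
cat > look.py <<'E'
from meas import *
import sys
n=sys.argv[1]; cs=[tuple(map(int,a.split(','))) for a in sys.argv[2:]]
s=snap('wrist',n);o=robot.get_obs(); print(o['tool_pos'],o['time'],o['wrist_force'])
p=s['pixels']
a=np.hstack([cv2.resize(p[max(r-20,0):max(r-20,0)+40,c-20:c+20],None,fx=9,fy=9,interpolation=cv2.INTER_CUBIC) for c,r in cs])
cv2.imwrite('pics/'+n+'z.png',a[:,:,::-1])
E
python3 look.py w12 188,20 461,20
```

```text
[0.63954369 0.00232048 0.05118104] 15.0333 [ 5.24933219 -0.40271088  4.4406736 ]
```

View pics/w12z.png

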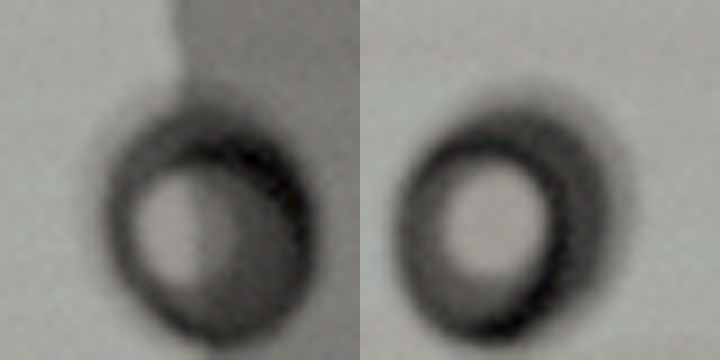

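View pics/w12.png

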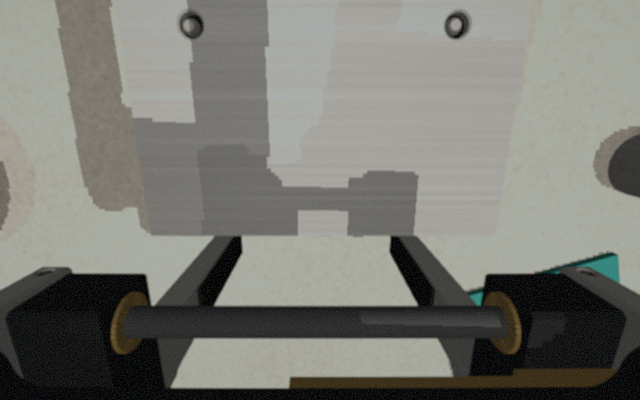

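Both pins now sit inside the holes. The hole spacing shrank from 273 to 266 px, so the front looks to have dropped. I'll estimate the height and check from the side view.

Run:
```python
from meas import *
from scipy.optimize import brentq
def mid(s,c):
    g=cv2.cvtColor(s['pixels'],cv2.COLOR_RGB2GRAY)[c[1]-20 if c[1]>20 else 0:c[1]+20,c[0]-20:c[0]+20]
    return g
for n,A,B in (('w5',(426,20.5),(208.5,13.5)),('w6',(446,25),(180.5,25)),('w11',(461.5,21.5),(188.5,22)),('w12',(457.3,24.8),(191.3,24.9))):
    s=load(n); f=lambda z:np.linalg.norm(np.diff(onz(s,[A,B],z),axis=0))-.13
    z=brentq(f,.03,.1); print(n,z,toscale(q,onz(s,[A,B],z)).round(4).tolist())
snap('side','s12'); snap('top','t12')
a=load('s12')['pixels'][180:260,280:400]
cv2.imwrite('pics/s12z.png',cv2.convertScaleAbs(cv2.resize(a,None,fx=6.5,fy=6.5,interpolation=cv2.INTER_CUBIC),alpha=1.2)[:,:,::-1])
```

```text
w5 0.07040608145757606 [[-0.0133, 0.0653], [-0.0167, -0.0647]]
w6 0.07032436699310528 [[-0.0243, 0.0616], [-0.0242, -0.0684]]
w11 0.07031533827726315 [[-0.0316, 0.0667], [-0.0313, -0.0633]]
w12 0.06569124909988863 [[-0.0352, 0.0664], [-0.0351, -0.0636]]
```

View pics/s12z.png

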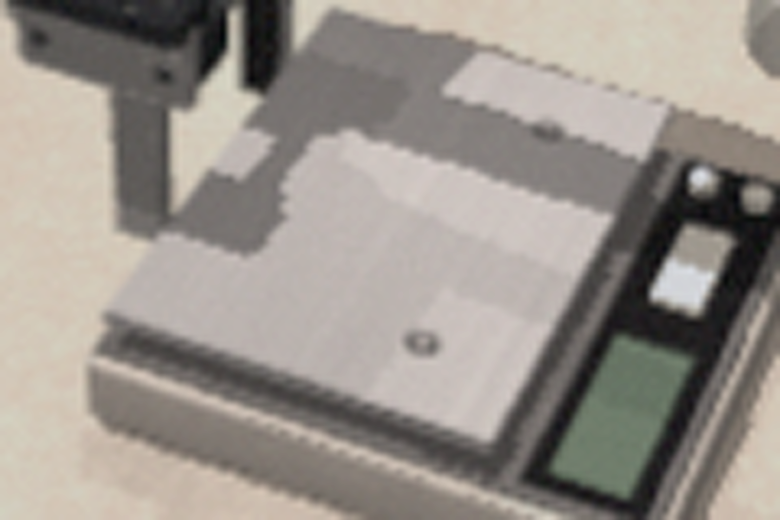

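Call:
servo_tool(rows=[[[-0.05,0,0],0],[[-0.15,0,0],0],[[-0.15,0,0],0],[[-0.15,0,-0.4],0],[[-0.15,0,-0.8],0],[[-0.15,0,-1],0],[[-0.15,0,-1],0]])

```text
time: 15.72
tool_pos: [0.6523, 0.0022, 0.1349]
ee_rot: [-3.141, 0.007, 3.135]
wrist_force: [-0.1, 0.0, 0.7]
width: 0.0939
```

Call:
servo_tool(rows=[[[0.5,0,-0.2],0],[[1,0,-0.4],0],[[1,0,-0.4],0],[[1,0,-0.4],0],[[1,0,-0.4],0],[[1,0,-0.4],0]], grip=1)

```text
time: 16.22
tool_pos: [0.5706, 0.0029, 0.1607]
ee_rot: [3.141, -0.002, 3.135]
wrist_force: [0.7, 1.5, -0.6]
width: 0.0574
```

Run:
```python
from meas import *
s=snap('wrist','w13'); o=robot.get_obs(); print(o['tool_pos'],o['ee_rot'],o['width'],o['time'],o['wrist_force'])
```

```text
[0.57071508 0.00289275 0.16077695] [ 3.14129648e+00 -2.00364810e-03  3.13480638e+00] 0.05339600162940864 16.2667 [-0.36065085 -0.16928527  0.28616028]
```

View pics/w13.png

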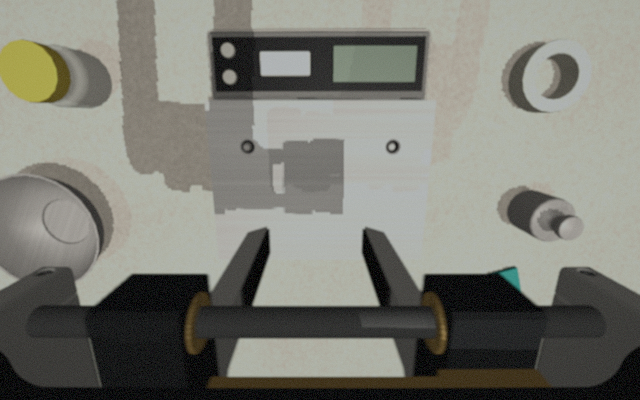

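The plate now sits square, with holes at (248,146) and (392,146) and a pin in each. The keys are at (228,50), (229,77) and (284,63).

Run:
```python
from meas import *
from scipy.optimize import brentq
s=load('w13'); p=s['pixels']
a=np.hstack([cv2.resize(p[r-14:r+14,c-14:c+14],None,fx=13,fy=13,interpolation=cv2.INTER_CUBIC) for c,r in((248,146),(392,146))])
cv2.imwrite('pics/w13z.png',a[:,:,::-1])
A=dark(s,(392,146),10);B=dark(s,(248,146),10);print(A,B)
A=(392.5,146);B=(248,146)
z=brentq(lambda z:np.linalg.norm(np.diff(onz(s,[A,B],z),axis=0))-.13,.03,.1);print(z,toscale(q,onz(s,[A,B],.066)))
K=[(228,50),(229.5,77),(284.5,63.5)]
L=[(-.118,-.08),(-.096,-.08),(-.107,-.03)]
print(toscale(q,onz(s,K,.051)), onz(s,K,.051)[2])
# plate corners
C=[(210,99),(435,101)]
print(toscale(q,onz(s,C,.066)))
```

```text
[392.52941176 146.1372549 ] [247.48648649 146.10810811]
0.06463769241721744 [[-0.03567289  0.06611753]
 [-0.03564438 -0.06324032]]
[[-0.11745343 -0.07937988]
 [-0.09531479 -0.07963575]
 [-0.10645195 -0.03022295]] [ 0.44810968 -0.02377038  0.051     ]
[[-0.07574838 -0.09375545]
 [-0.07418348  0.10039361]]
```

View pics/w13z.png

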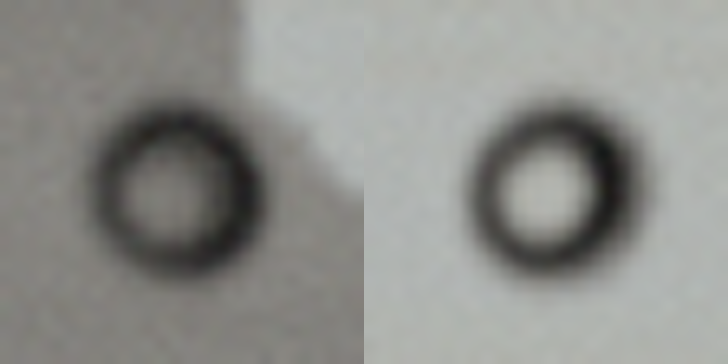

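Call:
servo_tool(rows=[[[0.4,-0.1,0],0],[[0.8,-0.2,0],0],[[1,-0.34,0],0],[[1,-0.34,0],0]], grip=1)

```text
time: 16.6
tool_pos: [0.4884, -0.0249, 0.1616]
ee_rot: [-3.141, -0.002, 3.133]
wrist_force: [-0.3, -0.4, 0.1]
width: 0.0272
```

Call:
servo_tool(rows=[[[0.4,0,0],0],[[0.53,0,0],0],[[0.53,0,0.3],0],[[0.53,0,0.6],0],[[0.53,0,0.9],0],[[0.53,0,1],0],[[0.53,0,1],0],[[0.53,0,1],0],[[0.53,0,1],0]])

```text
time: 17.35
tool_pos: [0.4494, -0.0236, 0.0839]
ee_rot: [-3.141, 0.003, 3.135]
wrist_force: [-0.1, -0.4, -0.2]
width: 0.0005
```

Run:
```python
from meas import *
s=snap('wrist','w14'); snap('side','s14'); o=robot.get_obs(); print(o['tool_pos'],o['ee_rot'],o['width'],o['time'],o['wrist_force'])
a=load('s14')['pixels'][150:270,300:460]
cv2.imwrite('pics/s14z.png',cv2.convertScaleAbs(cv2.resize(a,None,fx=4.8,fy=4.8,interpolation=cv2.INTER_CUBIC),alpha=1.2)[:,:,::-1])
```

```text
[ 0.44930758 -0.02363254  0.08404153] [-3.14118092  0.00338401  3.1348627 ] 0.00076984783695399 17.45 [ 0.09353015 -0.01582687 -0.0226483 ]
```

View pics/s14z.png

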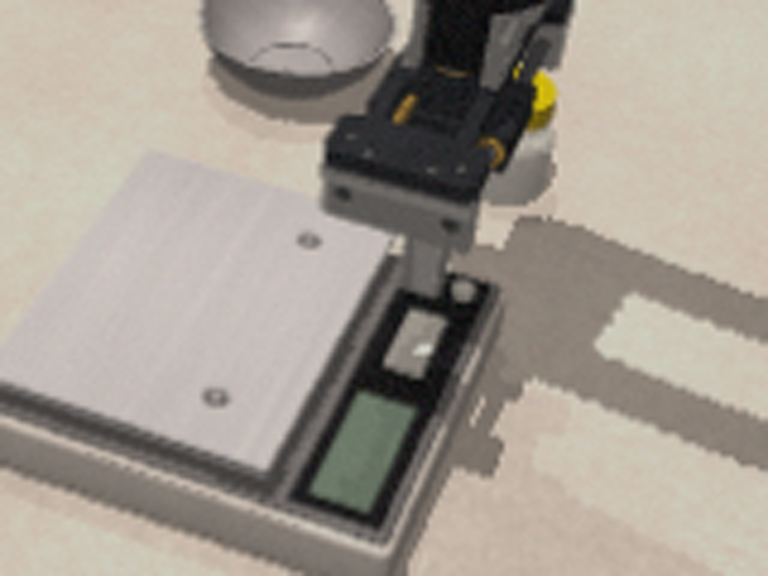

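The side view shows the plate flat and parallel to the housing, and the shut fingers above the zero key. Pressing now.

Call:
servo_tool(rows=[[[0.015,0,0.2],0],[[0.015,0,0.36],0],[[0.015,0,0.39],0],[[0.015,0,0.41],0],[[0.015,0,0.425],0],[[0.015,0,0.44],0],[[0.015,0,0.45],0],[[0.015,0,0.45],0]])

```text
time: 18.12
tool_pos: [0.447, -0.0235, 0.0473]
ee_rot: [-3.142, 0.001, 3.135]
wrist_force: [-3.7, 0.6, 4.9]
width: 0.0004
```

Call:
servo_tool(rows=[[[0,0,0.006],0],[[0,0,0.012],0],[[0,0,0.018],0],[[0,0,0.018],0]])

```text
time: 18.45
tool_pos: [0.447, -0.0235, 0.0471]
ee_rot: [-3.141, 0.001, 3.135]
wrist_force: [-5.6, 0.8, 11.9]
width: 0.0008
```

The force rose to 12 N with no further travel, so the key is at its stop. Releasing.

Call:
servo_tool(rows=[[[0,0,-0.1],0],[[0,0,-0.4],0],[[0,0,-0.8],0],[[0,0,-1],0],[[0,0,-1],0],[[0,0,-1],0]])

```text
time: 18.95
tool_pos: [0.4477, -0.0236, 0.1256]
ee_rot: [-3.141, 0.003, 3.135]
wrist_force: [0.0, -0.2, -0.7]
width: 0.0005
```

Call:
servo_tool(rows=[[[0.3,0,-0.4],0],[[0.3,0,-0.8],0],[[0.3,0,-1],0],[[0.3,0,-1],0],[[0.3,0,-1],0],[[0.3,0,-1],0],[[0.3,0,-1],0]])

```text
time: 19.53
tool_pos: [0.4215, -0.0231, 0.2021]
ee_rot: [3.141, -0.005, 3.135]
wrist_force: [-0.2, -0.3, -0.5]
width: 0.0006
```

Run:
```python
from meas import *
from scipy.optimize import brentq
s=snap('wrist','w15'); snap('side','s15');t=snap('top','t15'); o=robot.get_obs(); print(o['tool_pos'],o['time'],o['wrist_force'])
a=load('s15')['pixels'][150:270,270:430]
cv2.imwrite('pics/s15z.png',cv2.convertScaleAbs(cv2.resize(a,None,fx=4.8,fy=4.8,interpolation=cv2.INTER_CUBIC),alpha=1.2)[:,:,::-1])
```

```text
[ 0.42199919 -0.02318842  0.20321792] 19.6833 [ 0.14790411  0.04196457 -0.40656059]
```

View pics/s15z.png

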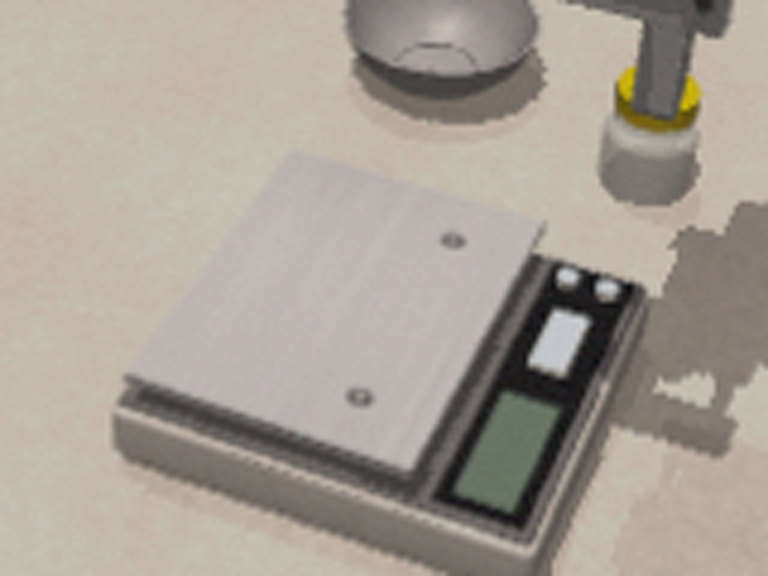

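View pics/w15.png

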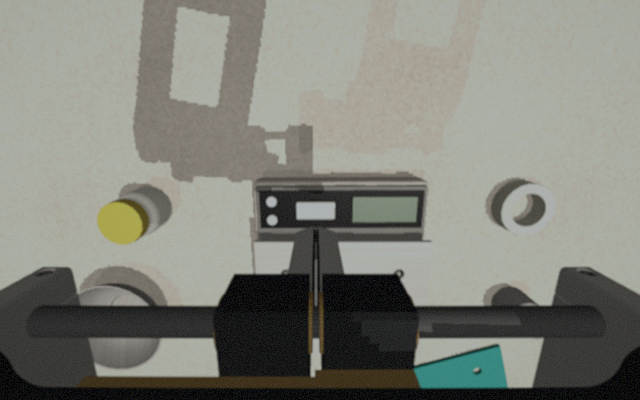

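Run:
```python
from meas import *
s=load('s15'); z=lambda a:(a[0]/4.8+270-.4,a[1]/4.8+150-.4)
C=[(297,150),(546,222),(408,470),(127,377)]
W=onz(s,[z(a) for a in C],.066); print(toscale(q,W).round(4).tolist())
H=onz(s,[z(a) for a in[(453,241),(360,397)]],.066); print(toscale(q,H).round(4).tolist())
K=onz(s,[z(a) for a in[(561,343)]],.051); print(toscale(q,K).round(4).tolist())
```

```text
[[0.0718, -0.098], [-0.0753, -0.0983], [-0.0742, 0.1018], [0.0716, 0.1043]]
[[-0.0356, -0.0614], [-0.0359, 0.0677]]
[[-0.1086, -0.0267]]
```

```bash
python3 -c "
from bench import robot
print(robot.close_job())"
```

```text
the job is handed in; nothing more can be done
None
```

The plate is seated over both pins, and I then pressed the zero key fully down and released it. The job was handed in at about 20 s on the robot's clock, well under the 64 s limit.

**Plate:** I slid it left by its right edge, with one 3 mm correction. I then pushed its back edge with both open fingertips, which squared it up, until both holes dropped over the pins. Pushing forces were about 4–7 N.

**Zero key:** I pressed it with the shut fingers until it stopped moving, at about 12 N, then let go. I did not go near the two round keys or the things around the scale.

**Last checks:**
- **Holes:** a pin shows inside each hole. The plate's top measures 65–66 mm high at the holes, against 66 mm when home.
- **Position:** the hole centres are within 1 mm front to back in the wrist view. The plate may sit about 1.4 mm to the left, which is inside the 2 mm pin play.
- **Disagreement:** the final side view is coarser and put the plate's back edge about 3 mm short and the holes 3 mm to the left. The same view put the zero key 3 mm to the left as well, so I took the sideways part as camera error. I put the back-edge difference down to the coarse view as well, but did not check it separately.
- **Level:** I checked by eye and by corner positions only; I did not measure the height of the back edge separately.

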